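# Couple the keyed arbor to the clock-spring winder

### The arm

A 6-joint arm with a two-finger parallel gripper is mounted at the origin on the work surface. World frame = base frame: x ahead of the robot, y to its left, z up, the work surface at z = 0. Lengths are in m, angles in rad, forces in N, time in s.
With the tool pointing down it reaches from about 0.35 to 0.875 m from the base axis. Payload 4.2 kg.
Tool frame: the origin (TCP) lies at the very end of the fingers, on their centre line; the grasp point (between the pads) lies 19 mm behind it (bot.grip_point_offset is the distance from the TCP to the grasp point, in m); x points along the fingers, y is the direction in which the jaws open and shut, and the axes are right-handed (so a half turn about x gives the same grasp; the last joint's range is limited). The gripper opens to 85 mm and grips with 20 to 120 N. Pads are 22 mm wide; open, the fingers measure 114 mm over their backs; the gripper's body (76 mm by 85 mm) begins 54 mm behind the grasp point. The pads swing forward as they close: fully open they stand 13 mm farther back than shut.
Start: joints at [-1.01, 0.385, 0.008, 0, -1.194, -0.259], TCP at [0.186, -0.597, 0.231] pointing down, gripper open.
Joint ranges: [-3.14, 3.14], [-1.21, 2.06], [-1.07, 1.41], [-3.16, 2.05], [-2.99, -0.16], [-3.1, 3.1]. Speed limits (rad/s): [2.79, 2.79, 3.14, 3.14, 3.14, 3.14].

### API

Orientations are given as a unit quaternion [w, x, y, z].
In Python, from cell import sensors, viewer, ticket, bot gives the robot as it stands.
- The arm moves only by the tool step_arm, never from a script. Its argument "rows" is a list of rows, each an object with "claw": the closure, from 0 (fully open) to 1 (shut); "offset": the shift along the tool's x, y, z in cm, a list of three; "delta_rot": the turn, a rotation vector about the tool's x, y, z in rad, a list of three. A call has 1 to 10 rows; each row shifts and turns the pose as measured when the row begins, along the tool's axes as they then stand; what a row does not reach is not made up. A row lasts 1/10 s, in which the tool goes at most 50 mm and 8.59 degrees, less where a joint would pass 70% of its speed; a pose out of reach is approached as far as the arm can. A call is refused whole if a number of a shift passes 5 or a number of a turn 0.15, either way. A call with a gripper value outside its range is refused whole. The fingers move at their own pace and stop on an object; "force" is the grip in N (left out, the last holds). Time passes only in rows, so rows that do not move let the fingers close. It gives the time, the measured TCP pose, the force and the opening at its end, in the units of the state.
- sensors.state(): the state, without advancing time (a new reading comes with each control period).
- viewer.get_image(name): name is "scene" or "top" or "wrist"; returns the picture (480x640x3 uint8, blue, green, red); there is no depth.
- viewer.camera_model(name): a dict with "fx", "fy", "cx", "cy" (pixels), "cam_to_world" (4x4, takes a point from camera to world coordinates). Camera axes: x right, y down, z forward; pixel columns grow to the right and rows downward; lengths in m; the calibration is good to about 2 mm. A picture is of the moment at which its call begins: read the wrist's pose just before it. camera_model takes no time and is no camera call; for the wrist camera it gives the pose at the moment of the call.
- ticket.job_done(): hands the job in, once; it reports no verdict.
The state is a dict: "clock": time; "joint_pos": joint angles; "joint_velocities": joint speeds; "tau": joint torques, N m; "eef_pos": TCP position; "eef_rot": TCP orientation; "wrist_force": force on the tool from outside, world axes, zero at the start; "torque": the same for the moment, N m; "grip_width": opening from 0.0 (shut) to 1.0 (fully open).
Only numpy, scipy, OpenCV 4.12 (cv2) and the standard library are available. Lean on these libraries where they do the work, as an engineer would, in place of code of your own. Each camera call takes 0.05 s, during which the arm holds its last target.

### The job

Get the clock-spring winder ready: first slide its shutter fully open to the end stop, then take the arbor with the flat wing handle from the wooden rack, push its shaft down into the winder's hub and turn it until its key slips into the hub's notch and its collar sits on the hub. Keep pushing until the sprung hub is all the way down, and finish like that: still gripping the arbor and holding the hub down. Leave the other two arbors in the rack.

Things in the scene. Friction and masses are not known exactly. Their poses are not given: they have to be found in the camera images.
- winder: Grey bench winder, a fixed block 120 mm (x) by 210 mm (y) by 60 mm high; origin at the centre of its underside on the bench, z up. A steel hub stands up out of its top 45 mm from the centre towards -y; the shutter runs on a guide (x within 33 mm, y from +3 to +98 mm, up to 90 mm above the bench) towards +y.
- shutter (a joint): Position of the winder's sliding shutter, m: 0 closed, 0.060 at the open end stop; starts between 0 and 0.015, covering the hub; grows as it slides along the winder's +y. It stays where it is left; sliding takes about 2 N. It is a steel leaf 52 mm wide and 4 mm thick, its top 86 mm above the bench, with an upright tab.
- shutter_tab (a point): Centre of the top face of the shutter's upright tab, 120 mm above the bench. The tab measures 22 mm (winder's x) by 16 mm (winder's y) and stands 34 mm above the leaf. Axes as the winder's.
- hub (a joint): How far the sprung hub is pressed down, m: 0 up (rest), 0.010 fully down on its stop. The spring pushes back with about 3 N at 0 and 12 N at 0.010. With the arbor's key pressed on the rim, the hub is pushed down; turned over the notch, the key drops in and the hub springs up. The hub does not turn with the arbor unless forced (0.5 N m).
- hub_mouth (a point): Centre of the hub's top rim, 78 mm above the bench at rest; goes down with the hub. Axes as the winder's: they do not tell the notch. The hub is an upright steel tube, 38 mm outside, with a 17 mm round bore 32 mm deep and one notch (keyway) 10 mm wide cut through its wall over the full depth. From the axis the notch points to the winder's -y, up to 0.6 rad either way; it is visible from above.
- arbor: Keyed arbor, steel, 160 g, upright in one of the rack's holes (any). Origin at the lower end of its shaft, z up to the handle. Round shaft 14 mm in diameter, tapered end, up to z = 28 mm; on it a key 6 mm wide, out to 12.5 mm from the axis along +x, z = 12 to 28 mm; a collar 34 mm in diameter, z = 28 to 34 mm. In the rack +x points to the rack's -y end within 0.35 rad.
- arbor_handle (a point): Centre of the arbor's flat wing handle, 68 mm above the arbor's lower end, axes as the arbor's. The handle reaches from z = 46 to 90 mm of the arbor, is 36 mm wide along x and 14 mm thick along y (grip it across y). A small nub on its edge near the top, 9 mm long, points along +x like the key. Below it a neck 16 mm in diameter.
- arbor_collar (a point): Centre of the underside of the keyed arbor's collar, 28 mm above its lower end. When the key is home this lies on the hub's rim centre. Axes as the arbor's.
- rack: Fixed wooden block 75 mm (x) by 205 mm (y) by 45 mm high with three square holes of 26 mm in a row along its y at -65, 0 and +65 mm; the arbors stand in them with their collars resting on the top. Origin at the centre of its underside.
- round_arbor: Another steel arbor in the rack, with a plain round knob handle 26 mm in diameter, 80 mm overall, no key. Origin at the lower end of its shaft. To be left there.
- ball_arbor: A third, slimmer steel arbor in the rack, with a ball handle 28 mm in diameter, 70 mm overall, no key. Origin at the lower end of its shaft. To be left there.
Mind the look-alikes: they are no part of the job. What is meant by the rack is not turquoise, and is the larger of those in its own colour. What is shaped like the arbor but purple is not meant.

How it is judged:
On the way, in this order (a step that is already met when the one before it is completed fails the run):
1. the shutter is fully open, at its end stop (value of joint shutter above 0.056 m), for 0.2 s.
2. the arbor's key is home in the hub's notch: collar on the hub's rim (z of arbor_collar in the frame of hub_mouth below 0.003 m and horizontal distance between arbor_collar and hub_mouth below 0.004 m and angle between arbor's own z axis and vertical below 0.12 rad), for 0.1 s.
At the end, for the whole second after the job is handed in: Shutter open (over 56 of 60 mm); arbor home: collar within 4 mm of the hub axis, under 3 mm above its rim, upright to 0.12 rad; hub pressed over 7.5 of 10 mm; fingers grip the arbor (over 2 N), rack not touching it; other arbors within 30 mm of their start (all of step 2 and value of joint shutter above 0.056 m and value of joint hub above 0.0075 m and contact force between the fingers and arbor above 2 N and contact force between arbor and rack below 0.1 N and not (distance of round_arbor from where it was at the start of the episode above 0.03 m) and not (distance of ball_arbor from where it was at the start of the episode above 0.03 m)); the arm keeps its last pose, push and grip.
It fails at once if one of the other two arbors is moved by more than 30 mm (distance of any of round_arbor, ball_arbor from where it was at the start of the episode above 0.03 m).
It also fails if it takes over 64 s, if anything falls off the work surface, if the arm or the gripper's body presses on something with over 40 N, if the wrist force passes 120 N, or if a joint passes its speed limit or range.

## Working session

There is one attempt and no reset: what is moved stays moved. The work goes in short steps, Python scripts to look and compute and a tool call to move; the robot and the scene stay as the last step left them, time stands still between calls to the robot, and variables do not carry over. Pictures are saved under pics/ and viewed, and the job is handed in when it is done.

Besides the shell and the picture viewer there is one more tool, called as a command line: name --argument value ..., lists and objects as JSON in quotes. step_arm: Moves the arm, as the interface text tells. Its arguments: {"type":"object","properties":{"rows":{"type":"array"},"force":{"type":"number"}},"required":["rows"]}

```bash
mkdir -p pics; ls
python3 - <<'E'
from cell import sensors, viewer, ticket, bot
import cv2
print(sensors.state()); print(bot.grip_point_offset)
for n in ["scene","top","wrist"]:
    m=viewer.camera_model(n); print(n,m)
    cv2.imwrite(f"pics/{n}0.png",viewer.get_image(n))
E
```

```text
pics
{'clock': 0.0, 'joint_pos': array([-1.01041835e+00,  3.85562698e-01,  6.62796719e-03, -5.22636993e-04,
       -1.19399493e+00, -2.58574474e-01]), 'joint_velocities': array([ 0.00128691,  0.0007639 , -0.00134935,  0.00022863,  0.0001078 ,
       -0.00055857]), 'tau': array([ 9.12100804e-04, -3.92286801e+01,  1.88402778e+01,  4.18593898e+00,
       -4.72339714e-03, -1.14973213e-05]), 'eef_pos': array([ 0.18561199, -0.59618987,  0.23021521]), 'eef_rot': array([ 0.69893825, -0.10547142,  0.69922373,  0.10699196]), 'wrist_force': array([-0.3066092 , -0.25017041,  0.20991826]), 'torque': array([-0.01095578, -0.00234975, -0.05975166]), 'grip_width': 1.0029243190259423}
0.0187
scene {'fx': 526.4560071754029, 'fy': 526.4560071754029, 'cx': 310.31504263076766, 'cy': 234.57564565632535, 'cam_to_world': array([[ 0.49708084,  0.57792946, -0.64723117,  1.01883702],
       [ 0.86762065, -0.34139915,  0.36149831, -0.48674105],
       [-0.01204365, -0.74124501, -0.67112651,  0.73271017],
       [ 0.        ,  0.        ,  0.        ,  1.        ]])}
top {'fx': 464.84148100205033, 'fy': 464.84148100205033, 'cx': 322.40418030097254, 'cy': 249.95921165745196, 'cam_to_world': array([[ 0.00529853, -0.99893082,  0.04592535,  0.34118623],
       [-0.99997749, -0.0051038 ,  0.00435633, -0.13540709],
       [-0.00411728, -0.04594739, -0.99893538,  1.13615688],
       [ 0.        ,  0.        ,  0.        ,  1.        ]])}
wrist {'fx': 403.89650329629035, 'fy': 403.89650329629035, 'cx': 317.1310919190835, 'cy': 241.17732496394677, 'cam_to_world': array([[-0.29713073,  0.90774288,  0.2961692 ,  0.10950517],
       [ 0.95483467,  0.28181932,  0.09417332, -0.62095207],
       [ 0.00201896,  0.31077441, -0.95048156,  0.37185691],
       [ 0.        ,  0.        ,  0.        ,  1.        ]])}
```

View pics/scene0.png

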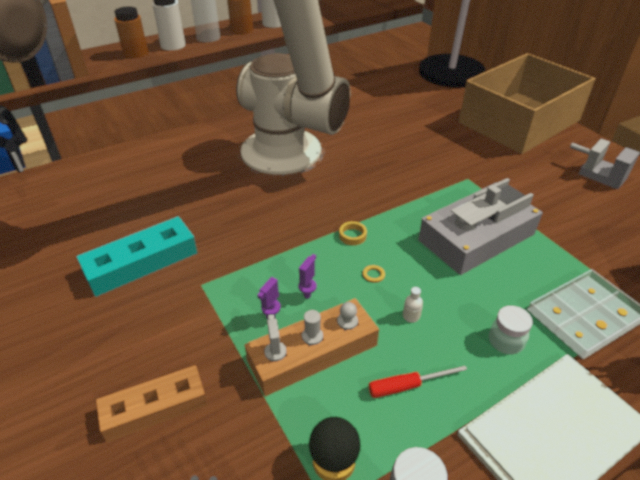

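View pics/top0.png

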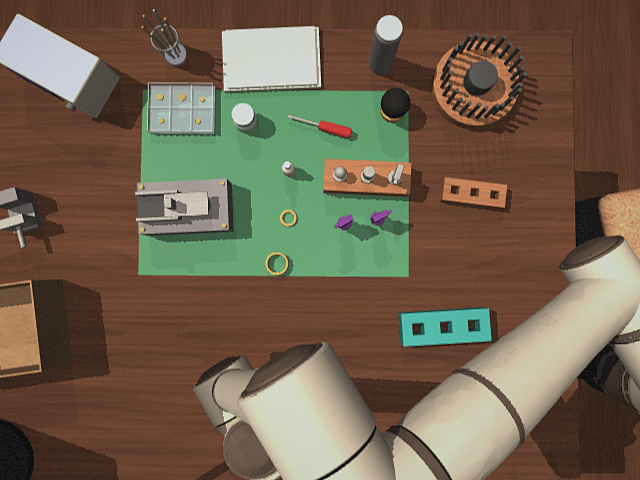

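View pics/wrist0.png

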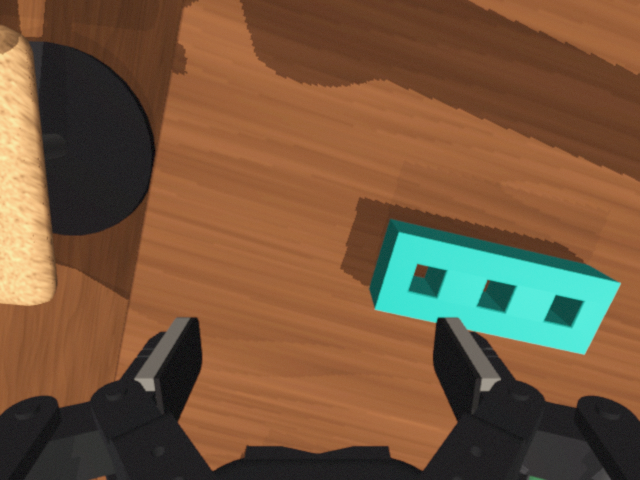

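```bash
cat > h.py <<'E'
from cell import sensors, viewer, ticket, bot
import cv2, numpy as np
from scipy.spatial.transform import Rotation as R
def px2w(m,u,v,z):
    T=np.array(m["cam_to_world"]); d=T[:3,:3]@np.array([(u-m["cx"])/m["fx"],(v-m["cy"])/m["fy"],1.]); o=T[:3,3]
    return o+d*(z-o[2])/d[2]
def w2px(m,p):
    T=np.array(m["cam_to_world"]); q=T[:3,:3].T@(np.array(p)-T[:3,3]); return m["fx"]*q[0]/q[2]+m["cx"],m["fy"]*q[1]/q[2]+m["cy"]
def crop(im,x0,y0,x1,y1,s,name):
    cv2.imwrite(name,cv2.resize(im[y0:y1,x0:x1],None,fx=s,fy=s,interpolation=cv2.INTER_CUBIC))
def rot(s=None):
    s=s or sensors.state(); w,x,y,z=s["eef_rot"]; return R.from_quat([x,y,z,w])
def st():
    s=sensors.state(); r=rot(s)
    print("t",round(float(s["clock"]),2),"p",s["eef_pos"].round(4),"F",s["wrist_force"].round(1),"M",s["torque"].round(2),"g",round(float(s["grip_width"]),3)); print("axes x,y,z",r.as_matrix().T.round(3).tolist(),"j",s["joint_pos"].round(2)); return s
def go(p,Rt=None):
    s=sensors.state(); r=rot(s); print("offset cm",(r.inv().apply(np.array(p)-s["eef_pos"])*100).round(2))
    if Rt is not None: print("rotvec tool",(r.inv()*Rt).as_rotvec().round(3))
E
python3 - <<'E'
from h import *
a=cv2.imread("pics/top0.png"); b=cv2.imread("pics/scene0.png")
A=cv2.resize(a[145:205,315:425],None,fx=7,fy=7,interpolation=cv2.INTER_CUBIC)
cv2.imwrite("pics/c1.png",A)
crop(a,125,165,245,250,6,"pics/c2.png")
crop(b,230,240,390,390,4,"pics/c3.png")
crop(b,410,160,560,280,5,"pics/c4.png")
E
```

```text
(no output)
```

View pics/c1.png

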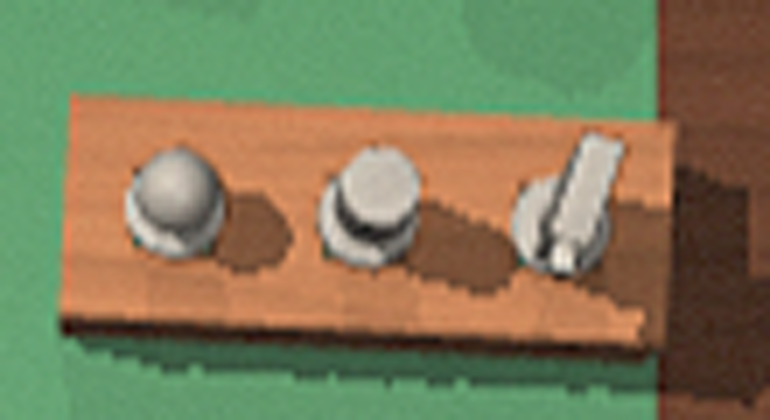

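View pics/c2.png

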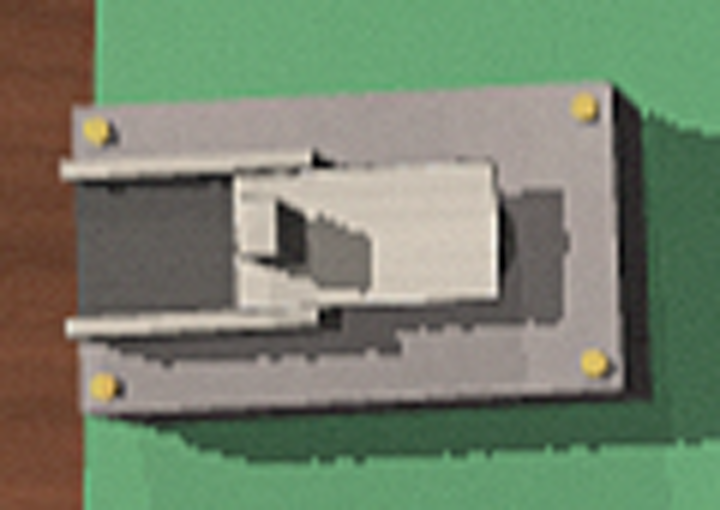

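View pics/c3.png

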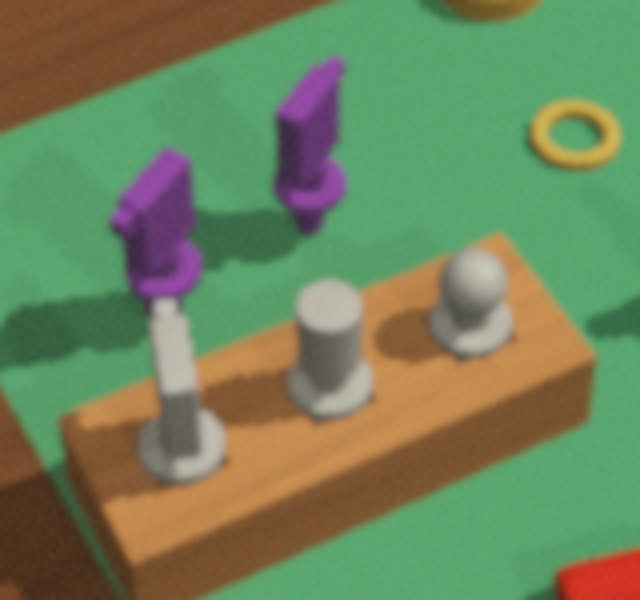

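View pics/c4.png

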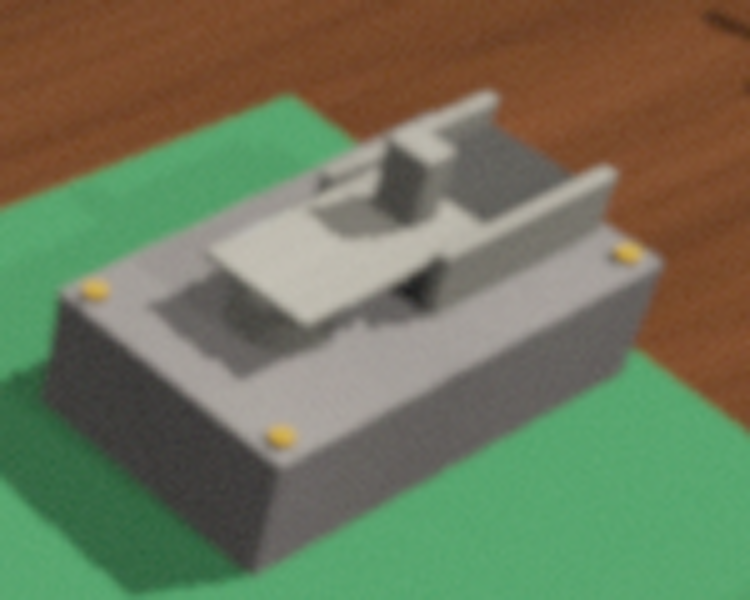

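Run:
```python
from h import *
m=viewer.camera_model("top"); ms=viewer.camera_model("scene")
f=lambda u,v,z:px2w(m,125+u/6,165+v/6,z)
c=[f(*p,0.06) for p in[(72,105),(612,85),(625,390),(82,412)]]
for p in c: print(p.round(4))
cen=sum(c)/4; print("winder",cen.round(4)); yv=(c[0]+c[3]-c[1]-c[2])/2; print("len",np.linalg.norm(yv), "yaw y-axis",np.degrees(np.arctan2(yv[1],yv[0]))-90, "wid",np.linalg.norm((c[0]+c[1]-c[2]-c[3])/2))
bol=[f(*p,0.062) for p in[(96,130),(585,107),(594,363),(103,386)]]; print("bolt cen",(sum(bol)/4).round(4)); yb=(bol[0]+bol[3]-bol[1]-bol[2]); print(np.degrees(np.arctan2(yb[1],yb[0]))-90)
t=[f(*p,0.12) for p in[(240,200),(275,198),(278,262),(240,258)]]; print("tab",(sum(t)/4).round(4),[x.round(3) for x in t])
l=[f(*p,0.086) for p in[(235,175),(492,160),(498,298),(240,305)]]; print("leaf",[x.round(4) for x in l])
g=lambda u,v,z:px2w(m,315+u/7,145+v/7,z)
r=[g(*p,0.045) for p in[(70,95),(677,122),(660,345),(62,318)]]; print("rack",(sum(r)/4).round(4)); yv=(r[0]+r[3]-r[1]-r[2])/2; print(np.linalg.norm(yv),np.degrees(np.arctan2(yv[1],yv[0]))-90)
zt=0.045-0.028+0.09
# wing top face corners: upper end & lower end
w=[g(*p,zt) for p in[(587,135),(624,148),(590,243),(552,232)]]; print("wing",(sum(w)/4).round(4),[x.round(4) for x in w])
print("nub",g(563,258,zt-0.006).round(4)); print("collar",g(560,225,0.051).round(4))
for p in [(0.6,-0.2,0.107)]: pass
s=st()
```

```text
[0.5463 0.3034 0.06  ]
[0.5551 0.093  0.06  ]
[0.436  0.0862 0.06  ]
[0.4264 0.2967 0.06  ]
winder [0.4909 0.1948 0.06  ]
len 0.2106339170580834 yaw y-axis 2.5012453129048 wid 0.11965886115982477
bolt cen [0.4912 0.1955 0.062 ]
2.970756787879651
tab [0.4891 0.2094 0.12  ] [array([0.5  , 0.216, 0.12 ]), array([0.501, 0.203, 0.12 ]), array([0.477, 0.202, 0.12 ]), array([0.479, 0.216, 0.12 ])]
leaf [array([0.5148, 0.2302, 0.086 ]), array([0.521 , 0.1327, 0.086 ]), array([0.4684, 0.1295, 0.086 ]), array([0.4653, 0.2273, 0.086 ])]
rack [ 0.5661 -0.2363  0.045 ]
0.20375520437438138 -2.333844524900897
wing [ 0.5634 -0.301   0.107 ] [array([ 0.5809, -0.3007,  0.107 ]), array([ 0.5768, -0.3125,  0.107 ]), array([ 0.5462, -0.3016,  0.107 ]), array([ 0.5497, -0.2895,  0.107 ])]
nub [ 0.5425 -0.2939  0.101 ]
collar [ 0.5634 -0.3005  0.051 ]
t 0.15 p [ 0.1857 -0.5963  0.2305] F [0.  0.4 0.2] M [-0.04  0.01  0.01] g 1.002
axes x,y,z [[-0.001, 0.002, -1.0], [-0.297, 0.955, 0.002], [0.955, 0.297, -0.0]] j [-1.01  0.39  0.01 -0.   -1.19 -0.26]
```

step_arm --rows '[{"claw":1,"offset":[0,0,2],"delta_rot":[-0.14,0,0]},{"claw":1,"offset":[0,0,2],"delta_rot":[-0.14,0,0]},{"claw":1,"offset":[0,0,2],"delta_rot":[-0.14,0,0]},{"claw":1,"offset":[0,0,2],"delta_rot":[-0.14,0,0]},{"claw":1,"offset":[0,0,3],"delta_rot":[-0.14,0,0]},{"claw":1,"offset":[0,0,3],"delta_rot":[-0.14,0,0]},{"claw":1,"offset":[0,0,3],"delta_rot":[-0.14,0,0]},{"claw":1,"offset":[0,0,3],"delta_rot":[-0.14,0,0]},{"claw":1,"offset":[0,0,3],"delta_rot":[-0.14,0,0]},{"claw":1,"offset":[0,0,3],"delta_rot":[0,0,0]}]'

```text
clock: 1.15
eef_pos: [0.3134, -0.386, 0.2253]
eef_rot: [0.491, -0.506, 0.49, 0.513]
wrist_force: [0.3, 0.6, 0.2]
grip_width: -0.003
```

Run:
```python
from h import *
st(); Rt=R.from_matrix(np.array([[0,0,-1],[-1,0.03,0],[0.03,1,0]]).T); go([0.488,0.17,0.2],Rt)
```

```text
t 1.15 p [ 0.3134 -0.386   0.2253] F [0.3 0.6 0.2] M [ 0.04 -0.06 -0.03] g -0.003
axes x,y,z [[-0.006, 0.009, -1.0], [-0.999, -0.038, 0.006], [-0.038, 0.999, 0.009]] j [-0.56  0.18 -0.3  -0.   -1.11  0.6 ]
offset cm [  2.91 -19.59  54.87]
rotvec tool [ 0.068  0.009 -0.006]
```

step_arm --rows '[{"claw":1,"offset":[0,-1.5,4.5],"delta_rot":[0.03,0,0]},{"claw":1,"offset":[0,-1.5,4.5],"delta_rot":[0.03,0,0]},{"claw":1,"offset":[0,-1.5,4.5],"delta_rot":[0,0,0]},{"claw":1,"offset":[0,-1.5,4.5],"delta_rot":[0,0,0]},{"claw":1,"offset":[0,-1.5,4.5],"delta_rot":[0,0,0]},{"claw":1,"offset":[0,-1.5,4.5],"delta_rot":[0,0,0]},{"claw":1,"offset":[0,-1.5,4.5],"delta_rot":[0,0,0]},{"claw":1,"offset":[0,-1.5,4.5],"delta_rot":[0,0,0]},{"claw":1,"offset":[0,-1.5,4.5],"delta_rot":[0,0,0]},{"claw":1,"offset":[0,-1.5,4.5],"delta_rot":[0,0,0]}]'

```text
clock: 2.15
eef_pos: [0.4707, 0.0786, 0.2289]
eef_rot: [0.509, -0.489, 0.505, 0.497]
wrist_force: [1.5, -1.5, 1.0]
grip_width: 0.002
```

Run:
```python
from h import *
st(); Rt=R.from_matrix(np.array([[0,0,-1],[-1,-0.04,0],[-0.04,1,0]]).T); go([0.489,0.17,0.097],Rt)
```

```text
t 2.15 p [0.4707 0.0786 0.2289] F [ 1.5 -1.5  1. ] M [-0.13 -0.13 -0.07] g 0.002
axes x,y,z [[-0.004, 0.011, -1.0], [-1.0, 0.028, 0.004], [0.028, 1.0, 0.01]] j [ 0.5   0.13 -0.34 -0.01 -1.1  -0.52]
offset cm [13.28 -1.63  9.05]
rotvec tool [-0.068  0.011 -0.004]
```

step_arm --rows '[{"claw":1,"offset":[1,-0.5,3],"delta_rot":[-0.07,0.01,0]},{"claw":1,"offset":[2,-0.5,3],"delta_rot":[0,0,0]},{"claw":1,"offset":[3,-0.5,3],"delta_rot":[0,0,0]},{"claw":1,"offset":[3,0,0],"delta_rot":[0,0,0]},{"claw":1,"offset":[2,0,0],"delta_rot":[0,0,0]},{"claw":1,"offset":[1.5,0,0],"delta_rot":[0,0,0]},{"claw":1,"offset":[0,0,0],"delta_rot":[0,0,0]}]'

```text
clock: 2.85
eef_pos: [0.4855, 0.1807, 0.0992]
eef_rot: [0.486, -0.513, 0.486, 0.514]
wrist_force: [0.0, -0.3, -0.1]
grip_width: 0.001
```

Run:
```python
from h import *
st(); go([0.489,0.175,0.097]); cv2.imwrite("pics/t1.png",viewer.get_image("top"))
im=viewer.get_image("scene"); crop(im,380,120,580,280,4,"pics/s1.png")
```

```text
t 2.85 p [0.4855 0.1807 0.0992] F [ 0.  -0.3 -0.1] M [-0.    0.04  0.01] g 0.001
axes x,y,z [[-0.001, 0.001, -1.0], [-0.999, -0.055, 0.001], [-0.055, 0.999, 0.001]] j [ 0.67  0.35 -0.43 -0.   -0.8  -0.61]
offset cm [ 0.22 -0.32 -0.59]
```

View pics/s1.png

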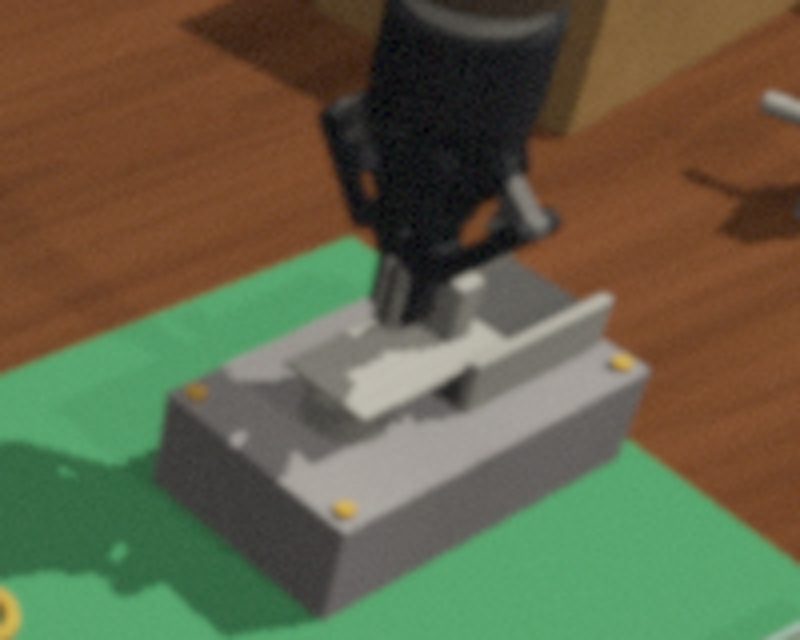

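step_arm --rows '[{"claw":1,"offset":[0,-0.3,1],"delta_rot":[0,0,0]},{"claw":1,"offset":[0,0,1],"delta_rot":[0,0,0]},{"claw":1,"offset":[0,0,1],"delta_rot":[0,0,0]},{"claw":1,"offset":[0,0,1],"delta_rot":[0,0,0]},{"claw":1,"offset":[0,0,1],"delta_rot":[0,0,0]}]'

```text
clock: 3.45
eef_pos: [0.4879, 0.2335, 0.1045]
eef_rot: [-0.489, 0.513, -0.485, -0.513]
wrist_force: [1.2, -1.6, -0.7]
grip_width: -0.002
```

step_arm --rows '[{"claw":1,"offset":[0,0,0.7],"delta_rot":[0,0,0]},{"claw":1,"offset":[0,0,0.5],"delta_rot":[0,0,0]}]'

```text
clock: 3.65
eef_pos: [0.4871, 0.2475, 0.1047]
eef_rot: [-0.488, 0.514, -0.484, -0.513]
wrist_force: [1.9, -2.4, -3.0]
grip_width: -0.002
```

step_arm --rows '[{"claw":1,"offset":[0.3,0,0.4],"delta_rot":[0,0,0]},{"claw":1,"offset":[0,0,0.4],"delta_rot":[0,0,0]}]'

```text
clock: 3.85
eef_pos: [0.4865, 0.2475, 0.1037]
eef_rot: [-0.482, 0.518, -0.489, -0.51]
wrist_force: [10.9, -17.7, -4.9]
grip_width: 0.003
```

step_arm --rows '[{"claw":1,"offset":[0,0,0.4],"delta_rot":[0,0,0]},{"claw":1,"offset":[0,0,0.3],"delta_rot":[0,0,0]}]'

```text
clock: 4.05
eef_pos: [0.4866, 0.2472, 0.1038]
eef_rot: [-0.478, 0.52, -0.494, -0.507]
wrist_force: [4.2, -9.9, 1.1]
grip_width: -0.0
```

step_arm --rows '[{"claw":1,"offset":[0,0,0.3],"delta_rot":[0,0,0]},{"claw":1,"offset":[0,0,-1],"delta_rot":[0,0,0]},{"claw":1,"offset":[-2,0,-2],"delta_rot":[0,0,0]},{"claw":0,"offset":[-4,0,-4],"delta_rot":[0,0,0]},{"claw":0,"offset":[-4,0,-4],"delta_rot":[0,0,0]},{"claw":0,"offset":[-4,0,-4],"delta_rot":[0,0,0]},{"claw":0,"offset":[0,0,-4],"delta_rot":[0,0,0]},{"claw":0,"offset":[0,0,-3],"delta_rot":[0,0,0]},{"claw":0,"offset":[0,0,0],"delta_rot":[0,0,0]}]'

```text
clock: 4.95
eef_pos: [0.5035, 0.0429, 0.2476]
eef_rot: [-0.483, 0.524, -0.487, -0.505]
wrist_force: [-0.2, 1.5, -0.2]
grip_width: 0.99
```

Run:
```python
from h import *
st(); 
import pickle
mw=viewer.camera_model("wrist"); im=viewer.get_image("wrist"); cv2.imwrite("pics/w2.png",im); pickle.dump(mw,open("mw2.pkl","wb"))
im=viewer.get_image("scene"); crop(im,410,160,560,280,5,"pics/s2.png")
im=viewer.get_image("top"); crop(im,125,165,245,250,6,"pics/t2.png")
```

```text
t 4.95 p [0.5035 0.0429 0.2476] F [-0.2  1.5 -0.2] M [0.11 0.06 0.02] g 0.99
axes x,y,z [[0.015, -0.022, -1.0], [-0.998, -0.06, -0.014], [-0.059, 0.998, -0.023]] j [ 0.42  0.16 -0.27  0.03 -1.13 -0.38]
```

View pics/w2.png

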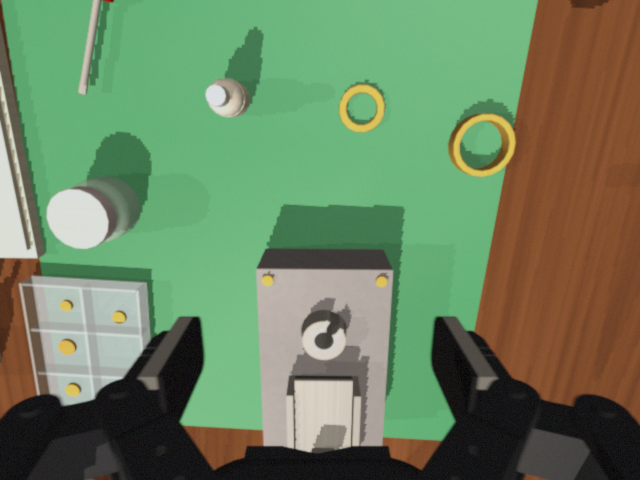

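View pics/s2.png

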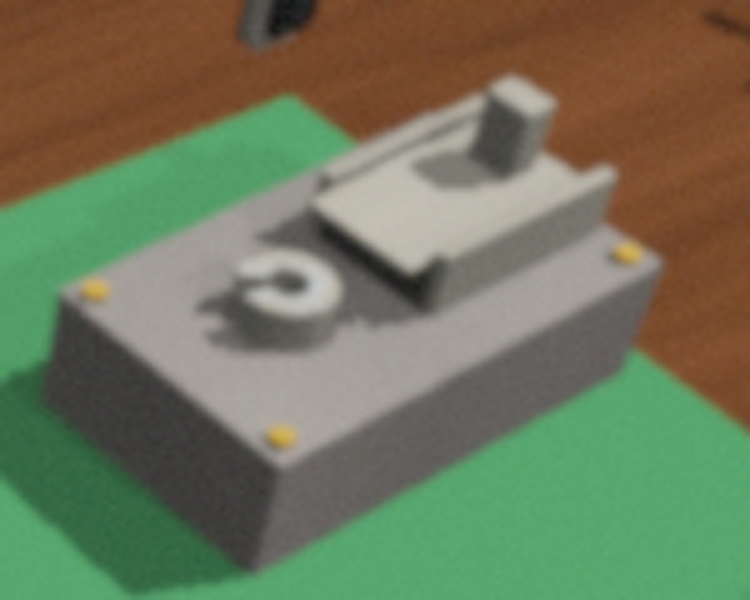

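View pics/t2.png

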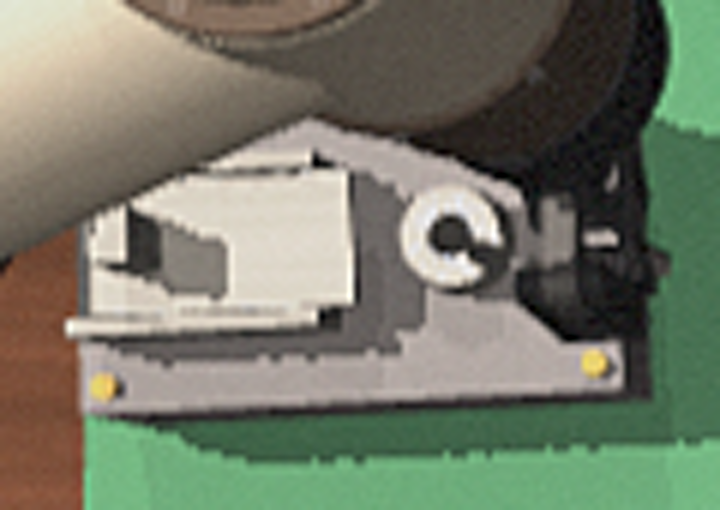

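Run:
```python
from h import *
import pickle
mw=pickle.load(open("mw2.pkl","rb")); im=cv2.imread("pics/w2.png")
crop(im,283,295,363,375,8,"pics/w2c.png")
g=cv2.cvtColor(im,cv2.COLOR_BGR2GRAY)
# rectify the plane z=0.078 about the hub, 0.25mm/px
c=np.array([0.493,0.150]); n=240; W=0.06
src=[];dst=[]
for (i,j) in [(0,0),(n,0),(n,n),(0,n)]:
    p=[c[0]+(0.5-j/n)*W, c[1]+(0.5-i/n)*W,0.078]; src.append(w2px(mw,p)); dst.append((i,j))
H=cv2.getPerspectiveTransform(np.float32(src),np.float32(dst)); r=cv2.warpPerspective(im,H,(n,n),flags=cv2.INTER_CUBIC); cv2.imwrite("pics/rect_w.png",cv2.resize(r,None,fx=2,fy=2))
mt=viewer.camera_model("top"); t=viewer.get_image("top")
src=[w2px(mt,[c[0]+(0.5-j/n)*W, c[1]+(0.5-i/n)*W,0.078]) for i,j in dst]
H=cv2.getPerspectiveTransform(np.float32(src),np.float32(dst)); r2=cv2.warpPerspective(t,H,(n,n),flags=cv2.INTER_CUBIC)
cv2.imwrite("pics/rect.png",cv2.resize(np.hstack([r,r2]),None,fx=1.6,fy=1.6))
```

```text
(no output)
```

View pics/rect.png

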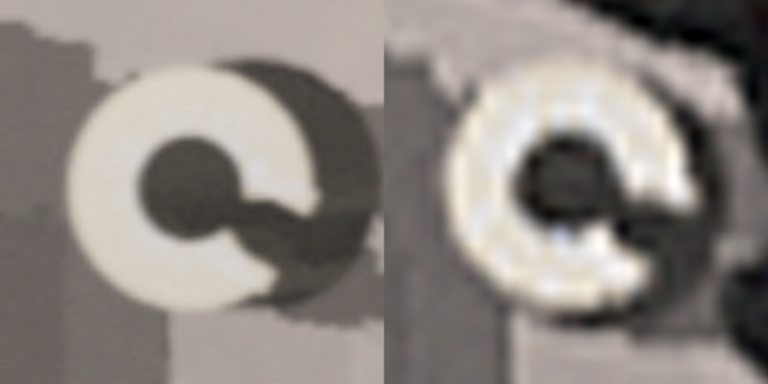

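```bash
cat >> h.py <<'E'
def plan(p,yaw_y,n):
    s=sensors.state(); r0=rot(s); y=np.array([np.cos(yaw_y),np.sin(yaw_y),0]); x=np.array([0,0,-1.]); Rt=R.from_matrix(np.array([x,y,np.cross(x,y)]).T)
    rv=(r0.inv()*Rt).as_rotvec(); print("rotvec",rv.round(3)); d=(np.array(p)-s["eef_pos"])*100/n
    for i in range(n):
        print((r0*R.from_rotvec(rv*i/n)).inv().apply(d).round(1).tolist(),(rv/n).round(3).tolist())
E
python3 - <<'E'
from h import *
plan([0.55,-0.295,0.25],np.radians(70.5),14)
E
```

```text
rotvec [ 1.974 -0.006  0.03 ]
[0.0, -0.2, -2.4] [0.141, -0.0, 0.002]
[0.0, -0.5, -2.4] [0.141, -0.0, 0.002]
[0.0, -0.9, -2.3] [0.141, -0.0, 0.002]
[0.0, -1.2, -2.2] [0.141, -0.0, 0.002]
[0.0, -1.5, -2.0] [0.141, -0.0, 0.002]
[0.0, -1.7, -1.7] [0.141, -0.0, 0.002]
[0.0, -2.0, -1.5] [0.141, -0.0, 0.002]
[0.0, -2.1, -1.2] [0.141, -0.0, 0.002]
[0.0, -2.3, -0.9] [0.141, -0.0, 0.002]
[-0.0, -2.4, -0.6] [0.141, -0.0, 0.002]
[-0.0, -2.4, -0.2] [0.141, -0.0, 0.002]
[-0.0, -2.5, 0.1] [0.141, -0.0, 0.002]
[-0.0, -2.4, 0.5] [0.141, -0.0, 0.002]
[-0.0, -2.3, 0.8] [0.141, -0.0, 0.002]
```

step_arm --rows '[{"claw":0.6,"offset":[0,-0.2,-2.4],"delta_rot":[0.14,0,0]},{"claw":0.6,"offset":[0,-0.5,-2.4],"delta_rot":[0.14,0,0]},{"claw":0.6,"offset":[0,-0.9,-2.3],"delta_rot":[0.14,0,0]},{"claw":0.6,"offset":[0,-1.2,-2.2],"delta_rot":[0.14,0,0.01]},{"claw":0.6,"offset":[0,-1.5,-2],"delta_rot":[0.14,0,0]},{"claw":0.6,"offset":[0,-1.7,-1.7],"delta_rot":[0.14,0,0]},{"claw":0.6,"offset":[0,-2,-1.5],"delta_rot":[0.14,0,0]},{"claw":0.6,"offset":[0,-2.1,-1.2],"delta_rot":[0.14,0,0.01]},{"claw":0.6,"offset":[0,-2.3,-0.9],"delta_rot":[0.14,0,0]},{"claw":0.6,"offset":[0,-2.4,-0.6],"delta_rot":[0.14,0,0]}]'

```text
clock: 6.15
eef_pos: [0.5399, -0.1907, 0.2451]
eef_rot: [0.7, -0.074, 0.707, 0.07]
wrist_force: [0.9, 1.0, 0.2]
grip_width: 0.397
```

Run:
```python
from h import *
st();plan([0.55,-0.295,0.23],np.radians(70.5),8)
```

```text
t 6.15 p [ 0.5399 -0.1907  0.2451] F [0.9 1.  0.2] M [ 0.02 -0.02  0.01] g 0.397
axes x,y,z [[-0.008, -0.007, -1.0], [-0.203, 0.979, -0.006], [0.979, 0.203, -0.01]] j [-0.05  0.29 -0.1   0.01 -1.19 -1.32]
rotvec [ 0.545 -0.008  0.008]
[0.2, -1.3, -0.1] [0.068, -0.001, 0.001]
[0.2, -1.3, -0.1] [0.068, -0.001, 0.001]
[0.2, -1.3, 0.0] [0.068, -0.001, 0.001]
[0.2, -1.3, 0.1] [0.068, -0.001, 0.001]
[0.2, -1.3, 0.2] [0.068, -0.001, 0.001]
[0.2, -1.3, 0.3] [0.068, -0.001, 0.001]
[0.2, -1.3, 0.4] [0.068, -0.001, 0.001]
[0.2, -1.2, 0.5] [0.068, -0.001, 0.001]
```

step_arm --rows '[{"claw":0.6,"offset":[0.2,-1.3,-0.1],"delta_rot":[0.07,0,0]},{"claw":0.6,"offset":[0.2,-1.3,-0.1],"delta_rot":[0.07,0,0]},{"claw":0.6,"offset":[0.2,-1.3,0],"delta_rot":[0.07,0,0]},{"claw":0.6,"offset":[0.2,-1.3,0.1],"delta_rot":[0.07,0,0]},{"claw":0.6,"offset":[0.2,-1.3,0.2],"delta_rot":[0.07,0,0]},{"claw":0.6,"offset":[0.2,-1.3,0.3],"delta_rot":[0.07,0,0]},{"claw":0.6,"offset":[0.2,-1.3,0.4],"delta_rot":[0.07,0,0]},{"claw":0.6,"offset":[0.2,-1.2,0.5],"delta_rot":[0.07,0,0]},{"claw":0.6,"offset":[0,0,0],"delta_rot":[0,0,0]}]'

```text
clock: 7.05
eef_pos: [0.5554, -0.2902, 0.221]
eef_rot: [0.69, 0.127, 0.701, -0.131]
wrist_force: [-0.9, 0.8, -0.1]
grip_width: 0.4
```

Run:
```python
from h import *
import pickle
st(); mw=viewer.camera_model("wrist"); im=viewer.get_image("wrist"); cv2.imwrite("pics/w3.png",im); pickle.dump(mw,open("mw3.pkl","wb"))
print(w2px(mw,[0.5634,-0.301,0.107]))
```

```text
t 7.05 p [ 0.5554 -0.2902  0.221 ] F [-0.9  0.8 -0.1] M [ 0.02 -0.02 -0.02] g 0.4
axes x,y,z [[-0.016, -0.004, -1.0], [0.358, 0.934, -0.009], [0.933, -0.358, -0.014]] j [-0.22  0.4   0.    0.01 -1.19 -1.72]
(np.float64(308.96040671990374), np.float64(253.70096017104305))
```

View pics/w3.png

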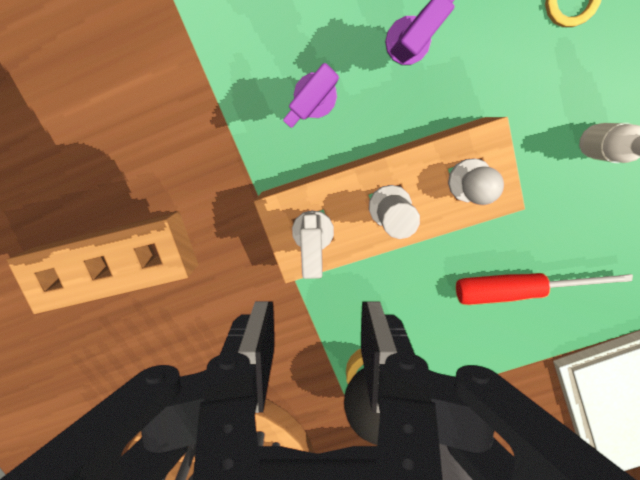

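```bash
cat >> h.py <<'E'
def rect(im,m,c,z,W=0.06,n=400):
    dst=[(0,0),(n,0),(n,n),(0,n)]
    src=[w2px(m,[c[0]+(0.5-j/n)*W, c[1]+(0.5-i/n)*W,z]) for i,j in dst]
    return cv2.warpPerspective(im,cv2.getPerspectiveTransform(np.float32(src),np.float32(dst)),(n,n),flags=cv2.INTER_CUBIC)
E
python3 - <<'E'
from h import *
import pickle
mw=pickle.load(open("mw3.pkl","rb")); im=cv2.imread("pics/w3.png")
cv2.imwrite("pics/r3.png",np.hstack([rect(im,mw,[0.5634,-0.301],0.107,0.08),rect(cv2.imread("pics/top0.png"),viewer.camera_model("top"),[0.5634,-0.301],0.107,0.08)]))
E
```

```text
(no output)
```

View pics/r3.png

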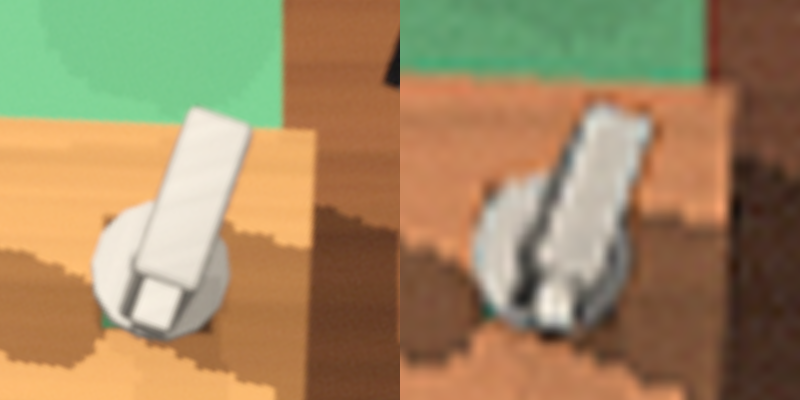

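Run:
```python
from h import *
plan([0.564,-0.300,0.12],np.radians(71.1),4)
```

```text
rotvec [-0.035 -0.014  0.009]
[2.5, -0.1, 0.3] [-0.009, -0.003, 0.002]
[2.5, -0.2, 0.3] [-0.009, -0.003, 0.002]
[2.5, -0.2, 0.3] [-0.009, -0.003, 0.002]
[2.5, -0.2, 0.3] [-0.009, -0.003, 0.002]
```

step_arm --rows '[{"claw":0.6,"offset":[2.5,-0.15,0.3],"delta_rot":[-0.02,-0.014,0.009]},{"claw":0.6,"offset":[2.5,-0.2,0.3],"delta_rot":[-0.02,0,0]},{"claw":0.6,"offset":[2.5,-0.2,0.3],"delta_rot":[0,0,0]},{"claw":0.6,"offset":[2,-0.2,0.3],"delta_rot":[0,0,0]},{"claw":0.6,"offset":[0,0,0],"delta_rot":[0,0,0]}]'

```text
clock: 7.6
eef_pos: [0.5677, -0.2945, 0.1242]
eef_rot: [0.7, 0.109, 0.697, -0.108]
wrist_force: [-0.3, -0.6, -0.3]
grip_width: 0.4
```

Run:
```python
from h import *
st();plan([0.564,-0.300,0.068],np.radians(71.1),1)
```

```text
t 7.6 p [ 0.5677 -0.2945  0.1242] F [-0.3 -0.6 -0.3] M [-0.02  0.07 -0.02] g 0.4
axes x,y,z [[0.004, 0.001, -1.0], [0.303, 0.953, 0.002], [0.953, -0.303, 0.004]] j [-0.23  0.5  -0.1  -0.   -0.97 -1.65]
rotvec [ 0.022  0.004 -0.002]
[5.6, -0.6, -0.2] [0.022, 0.004, -0.002]
```

step_arm --rows '[{"claw":0.6,"offset":[1,-0.6,-0.2],"delta_rot":[0.022,0,0]},{"claw":0.6,"offset":[1.5,0,0],"delta_rot":[0,0,0]},{"claw":0.6,"offset":[0,0,0],"delta_rot":[0,0,0]}]'

```text
clock: 7.9
eef_pos: [0.5656, -0.2982, 0.1003]
eef_rot: [0.7, 0.115, 0.695, -0.115]
wrist_force: [-0.0, -0.1, 0.3]
grip_width: 0.4
```

Run:
```python
from h import *
st();plan([0.564,-0.300,0.068],np.radians(71.1),1)
```

```text
t 7.9 p [ 0.5656 -0.2982  0.1003] F [-0.  -0.1  0.3] M [-0.03  0.13 -0.01] g 0.4
axes x,y,z [[0.008, -0.001, -1.0], [0.321, 0.947, 0.002], [0.947, -0.321, 0.007]] j [-0.23  0.52 -0.13 -0.   -0.92 -1.66]
rotvec [ 0.003  0.007 -0.002]
[3.2, -0.2, -0.1] [0.003, 0.007, -0.002]
```

step_arm --rows '[{"claw":0.6,"offset":[1.2,-0.25,-0.15],"delta_rot":[0,0.007,0]},{"claw":0.6,"offset":[1.2,0,0],"delta_rot":[0,0,0]},{"claw":0.6,"offset":[0.8,0,0],"delta_rot":[0,0,0]},{"claw":0.6,"offset":[0,0,0],"delta_rot":[0,0,0]}]'

```text
clock: 8.3
eef_pos: [0.5645, -0.3005, 0.0686]
eef_rot: [0.699, 0.115, 0.696, -0.115]
wrist_force: [0.0, 0.0, -0.5]
grip_width: 0.4
```

Run:
```python
from h import *
st();plan([0.564,-0.300,0.068],np.radians(71.1),1)
crop(viewer.get_image("scene"),230,230,390,390,4,"pics/s4.png")
```

```text
t 8.3 p [ 0.5645 -0.3005  0.0686] F [ 0.   0.  -0.5] M [0.04 0.05 0.05] g 0.4
axes x,y,z [[0.005, 0.0, -1.0], [0.321, 0.947, 0.002], [0.947, -0.321, 0.004]] j [-0.24  0.55 -0.15 -0.   -0.86 -1.66]
rotvec [ 0.003  0.004 -0.002]
[0.1, 0.0, -0.1] [0.003, 0.004, -0.002]
```

View pics/s4.png

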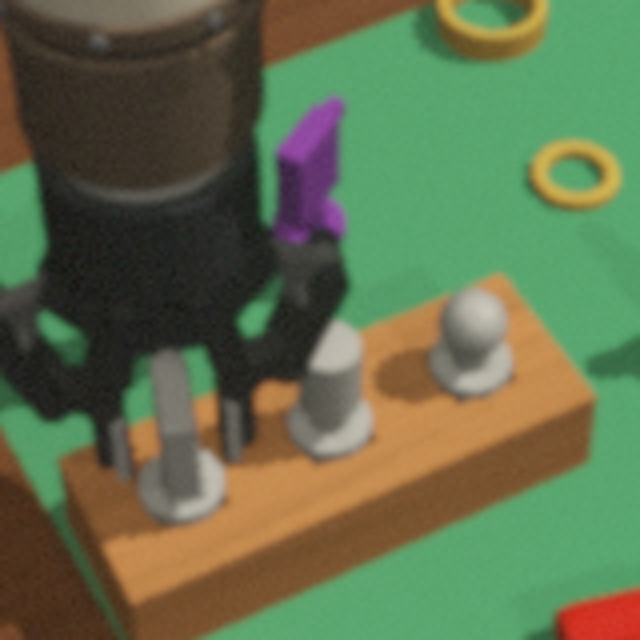

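step_arm --rows '[{"claw":1,"offset":[0,0,0],"delta_rot":[0,0,0]},{"claw":1,"offset":[0,0,0],"delta_rot":[0,0,0]},{"claw":1,"offset":[0,0,0],"delta_rot":[0,0,0]},{"claw":1,"offset":[0,0,0],"delta_rot":[0,0,0]},{"claw":1,"offset":[0,0,0],"delta_rot":[0,0,0]}]' --force 70

```text
clock: 8.85
eef_pos: [0.5652, -0.3007, 0.0698]
eef_rot: [0.7, 0.115, 0.695, -0.115]
wrist_force: [0.3, 0.5, -1.5]
grip_width: 0.154
```

Run:
```python
from h import *
st()
```

```text
t 8.85 p [ 0.5652 -0.3007  0.0698] F [ 0.3  0.5 -1.5] M [-0.03 -0.08  0.01] g 0.154
axes x,y,z [[0.007, -0.0, -1.0], [0.321, 0.947, 0.002], [0.947, -0.321, 0.006]] j [-0.24  0.55 -0.15 -0.   -0.86 -1.66]
```

step_arm --rows '[{"claw":1,"offset":[-1.5,0,0],"delta_rot":[0,0,0]},{"claw":1,"offset":[-2,0,0],"delta_rot":[0,0,0]},{"claw":1,"offset":[-3,0,0],"delta_rot":[0,0.006,0]},{"claw":1,"offset":[-3,0,0],"delta_rot":[0,0,0]},{"claw":1,"offset":[-2,0,0],"delta_rot":[0,0,0]},{"claw":1,"offset":[0,0,0],"delta_rot":[0,0,0]}]'

```text
clock: 9.45
eef_pos: [0.5646, -0.3005, 0.1872]
eef_rot: [0.697, 0.116, 0.698, -0.114]
wrist_force: [0.0, -0.8, -1.6]
grip_width: 0.155
```

Run:
```python
from h import *
st()
crop(viewer.get_image("scene"),210,170,390,350,4,"pics/s5.png")
plan([0.493,0.10,0.19],np.radians(71.1+80.9),20)
```

```text
t 9.45 p [ 0.5646 -0.3005  0.1872] F [ 0.  -0.8 -1.6] M [-0.07 -0.07 -0.  ] g 0.155
axes x,y,z [[-0.001, 0.003, -1.0], [0.321, 0.947, 0.002], [0.947, -0.321, -0.001]] j [-0.24  0.44 -0.01 -0.   -1.12 -1.66]
rotvec [-1.409 -0.002 -0.006]
[-0.0, 1.8, -1.0] [-0.07, -0.0, -0.0]
[-0.0, 1.8, -0.8] [-0.07, -0.0, -0.0]
[-0.0, 1.9, -0.7] [-0.07, -0.0, -0.0]
[-0.0, 1.9, -0.6] [-0.07, -0.0, -0.0]
[-0.0, 2.0, -0.4] [-0.07, -0.0, -0.0]
[-0.0, 2.0, -0.3] [-0.07, -0.0, -0.0]
[-0.0, 2.0, -0.2] [-0.07, -0.0, -0.0]
[-0.0, 2.0, -0.0] [-0.07, -0.0, -0.0]
[-0.0, 2.0, 0.1] [-0.07, -0.0, -0.0]
[-0.0, 2.0, 0.3] [-0.07, -0.0, -0.0]
[-0.0, 2.0, 0.4] [-0.07, -0.0, -0.0]
[-0.0, 2.0, 0.5] [-0.07, -0.0, -0.0]
[-0.0, 1.9, 0.7] [-0.07, -0.0, -0.0]
[-0.0, 1.9, 0.8] [-0.07, -0.0, -0.0]
[-0.0, 1.8, 0.9] [-0.07, -0.0, -0.0]
[-0.0, 1.7, 1.1] [-0.07, -0.0, -0.0]
[-0.0, 1.6, 1.2] [-0.07, -0.0, -0.0]
[-0.0, 1.6, 1.3] [-0.07, -0.0, -0.0]
[-0.0, 1.5, 1.4] [-0.07, -0.0, -0.0]
[-0.0, 1.4, 1.5] [-0.07, -0.0, -0.0]
```

View pics/s5.png

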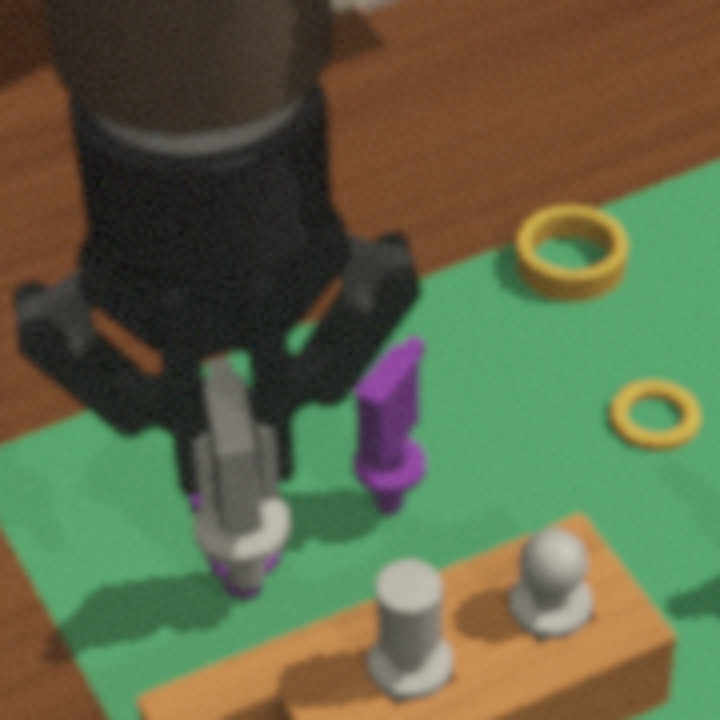

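step_arm --rows '[{"claw":1,"offset":[0,1.8,-1],"delta_rot":[-0.07,0,0]},{"claw":1,"offset":[0,1.8,-0.8],"delta_rot":[-0.07,0,0]},{"claw":1,"offset":[0,1.9,-0.7],"delta_rot":[-0.07,0,0]},{"claw":1,"offset":[0,1.9,-0.6],"delta_rot":[-0.07,0,0]},{"claw":1,"offset":[0,2,-0.4],"delta_rot":[-0.07,0,0]},{"claw":1,"offset":[0,2,-0.3],"delta_rot":[-0.07,0,0]},{"claw":1,"offset":[0,2,-0.2],"delta_rot":[-0.07,0,0]},{"claw":1,"offset":[0,2,0],"delta_rot":[-0.07,0,0]},{"claw":1,"offset":[0,2,0.1],"delta_rot":[-0.07,0,0]},{"claw":1,"offset":[0,2,0.3],"delta_rot":[-0.07,0,0]}]'

```text
clock: 10.5
eef_pos: [0.5153, -0.0945, 0.1668]
eef_rot: [0.682, -0.131, 0.705, 0.144]
wrist_force: [0.8, 0.1, -1.6]
grip_width: 0.155
```

step_arm --rows '[{"claw":1,"offset":[0,2,0.4],"delta_rot":[-0.07,0,0]},{"claw":1,"offset":[0,2,0.5],"delta_rot":[-0.07,0,0]},{"claw":1,"offset":[0,1.9,0.7],"delta_rot":[-0.07,0,0]},{"claw":1,"offset":[0,1.9,0.8],"delta_rot":[-0.07,0,0]},{"claw":1,"offset":[0,1.8,0.9],"delta_rot":[-0.07,0,0]},{"claw":1,"offset":[0,1.7,1.1],"delta_rot":[-0.07,0,0]},{"claw":1,"offset":[0,1.6,1.2],"delta_rot":[-0.07,0,0]},{"claw":1,"offset":[0,1.6,1.3],"delta_rot":[-0.07,0,0]},{"claw":1,"offset":[0,1.5,1.4],"delta_rot":[-0.07,0,0]},{"claw":1,"offset":[0,0,0],"delta_rot":[0,0,0]}]'

```text
clock: 11.5
eef_pos: [0.464, 0.0916, 0.1531]
eef_rot: [0.592, -0.339, 0.632, 0.368]
wrist_force: [0.8, -1.4, -1.0]
grip_width: 0.157
```

Run:
```python
from h import *
import pickle
st()
mw=viewer.camera_model("wrist"); im=viewer.get_image("wrist"); cv2.imwrite("pics/w6.png",im); pickle.dump(mw,open("mw6.pkl","wb"))
crop(viewer.get_image("scene"),390,90,570,270,4,"pics/s6.png")
plan([0.4937,0.1506,0.16],np.radians(152),4)
```

```text
t 11.5 p [0.464  0.0916 0.1531] F [ 0.8 -1.4 -1. ] M [-0.07 -0.17 -0.04] g 0.157
axes x,y,z [[-0.068, 0.007, -0.998], [-0.864, 0.499, 0.062], [0.499, 0.866, -0.028]] j [ 0.51  0.24 -0.41 -0.05 -0.98 -1.01]
rotvec [-0.038 -0.028 -0.063]
[-0.2, 0.1, 1.7] [-0.009, -0.007, -0.016]
[-0.2, 0.1, 1.7] [-0.009, -0.007, -0.016]
[-0.2, 0.1, 1.7] [-0.009, -0.007, -0.016]
[-0.2, 0.1, 1.7] [-0.009, -0.007, -0.016]
```

View pics/s6.png

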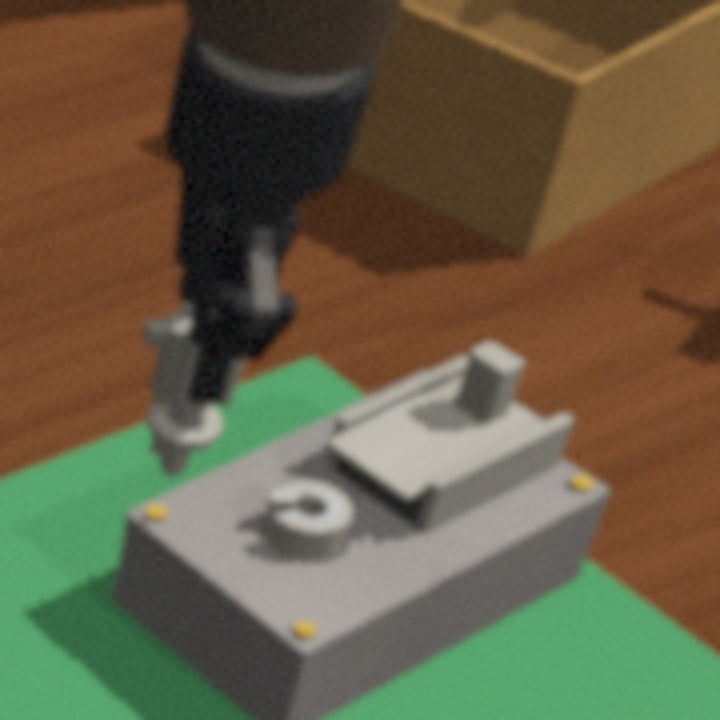

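View pics/w6.png

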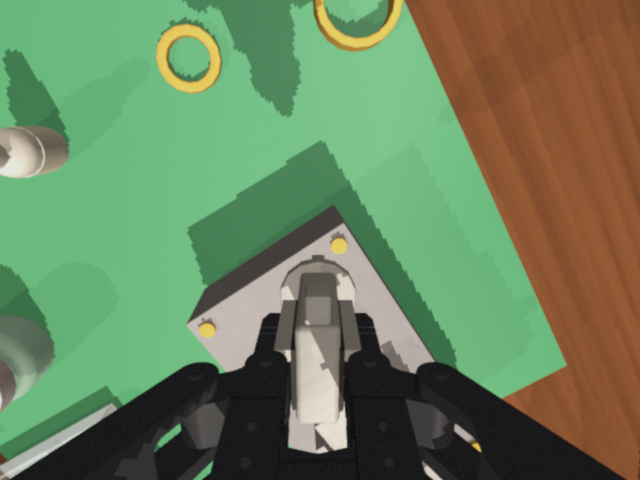

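step_arm --rows '[{"claw":1,"offset":[-0.6,0.1,1.4],"delta_rot":[-0.02,-0.014,-0.03]},{"claw":1,"offset":[-0.4,0.1,1.5],"delta_rot":[-0.02,-0.014,-0.03]},{"claw":1,"offset":[-0.2,0.1,1.5],"delta_rot":[0,0,0]},{"claw":1,"offset":[0,0.1,1],"delta_rot":[0,0,0]},{"claw":1,"offset":[0,0,0],"delta_rot":[0,0,0]}]'

```text
clock: 12.1
eef_pos: [0.4891, 0.1414, 0.1645]
eef_rot: [0.607, -0.364, 0.605, 0.364]
wrist_force: [0.3, 0.5, -1.3]
grip_width: 0.156
```

Run:
```python
from h import *
st()
plan([0.4937,0.1506,0.145],np.radians(152),1)
```

```text
t 12.1 p [0.4891 0.1414 0.1645] F [ 0.3  0.5 -1.3] M [ 0.    0.04 -0.05] g 0.156
axes x,y,z [[0.002, 0.001, -1.0], [-0.883, 0.469, -0.001], [0.469, 0.883, 0.002]] j [ 0.6   0.25 -0.37  0.   -0.95 -1.09]
rotvec [0.001 0.002 0.001]
[2.0, 0.0, 1.0] [0.001, 0.002, 0.001]
```

step_arm --rows '[{"claw":1,"offset":[0.5,0,0.5],"delta_rot":[0,0,0]},{"claw":1,"offset":[0.5,0,0.5],"delta_rot":[0,0,0]},{"claw":1,"offset":[0.3,0,0],"delta_rot":[0,0,0]},{"claw":1,"offset":[0,0,0],"delta_rot":[0,0,0]}]'

```text
clock: 12.5
eef_pos: [0.4939, 0.1507, 0.1494]
eef_rot: [0.606, -0.364, 0.606, 0.364]
wrist_force: [0.2, 0.5, -2.5]
grip_width: 0.153
```

Run:
```python
from h import *
import pickle
s=st()
plan([0.4937,0.1506,0.145],np.radians(152),1)
mw=viewer.camera_model("wrist"); im=viewer.get_image("wrist"); pickle.dump(mw,open("mw7.pkl","wb")); cv2.imwrite("pics/w7.png",im)
crop(im,220,220,420,460,3,"pics/w7c.png")
im=viewer.get_image("scene"); cv2.imwrite("pics/s7f.png",im); crop(im,430,120,550,240,6,"pics/s7.png")
ms=viewer.camera_model("scene")
p=s["eef_pos"]
for n,q in [("shaft end",p+[0,0,-0.0528]),("collar bot",p+[0,0,-0.0248]),("hub",[0.4937,0.1506,0.078])]:
    a=w2px(ms,q); print(n,a,((a[0]-430)*6,(a[1]-120)*6))
print(w2px(mw,p+[0,0,-0.0188]))
im=viewer.get_image("top"); crop(im,150,170,230,240,8,"pics/t7.png")
```

```text
t 12.5 p [0.4939 0.1507 0.1494] F [ 0.2  0.5 -2.5] M [ 0.03 -0.03  0.01] g 0.153
axes x,y,z [[-0.001, 0.0, -1.0], [-0.883, 0.47, 0.001], [0.47, 0.883, -0.0]] j [ 0.61  0.28 -0.37 -0.   -0.92 -1.1 ]
rotvec [-0.    -0.    -0.001]
[0.4, 0.0, -0.0] [-0.0, -0.0, -0.001]
shaft end (np.float64(468.61367278029), np.float64(208.4415948674669)) (np.float64(231.6820366817401), np.float64(530.6495692048014))
collar bot (np.float64(471.47290562982323), np.float64(196.77053011157983)) (np.float64(248.83743377893938), np.float64(460.623180669479))
hub (np.float64(466.6443221285107), np.float64(215.9199849979809)) (np.float64(219.86593277106408), np.float64(575.5199099878853))
(np.float64(317.8341990629915), np.float64(301.8093928299918))
```

View pics/s7.png

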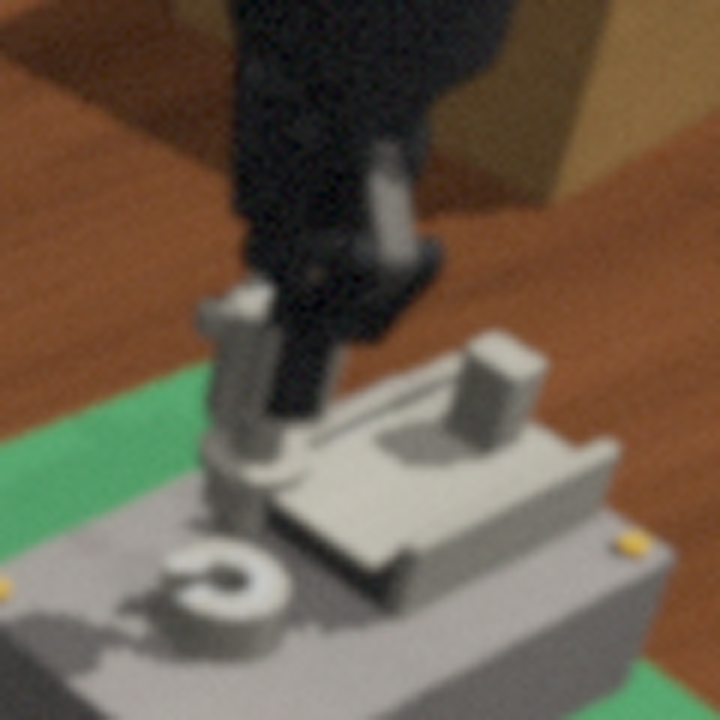

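View pics/w7c.png

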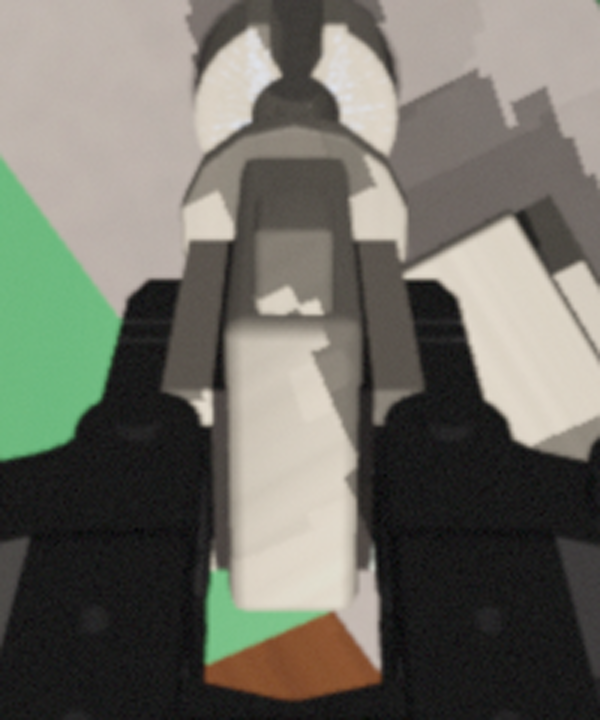

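Run:
```python
from h import *
import pickle
mw=pickle.load(open("mw7.pkl","rb")); im=cv2.imread("pics/w7.png")
p=np.array([0.4939,0.1507,0.1494]); z=np.array([0.47,0.883,0])
c=lambda a:((a[0]-220)*3,(a[1]-220)*3)
for k in (-0.0015,0,0.0015): print(k,"far collar top edge crop",c(w2px(mw,p+z*(k-0.017)+[0,0,-0.0188])))
for k in (-0.002,0,0.002): print(k,"hub ctr",c(w2px(mw,np.array([0.4937,0.1506,0.078])+k*z)), "bore far edge",c(w2px(mw,np.array([0.4937,0.1506,0.078])+(k-0.0085)*z)), "rim far",c(w2px(mw,np.array([0.4937,0.1506,0.078])+(k-0.019)*z)))
crop(im,270,215,370,295,8,"pics/w7d.png")
```

```text
-0.0015 far collar top edge crop (np.float64(293.70534603493337), np.float64(127.13616875383593))
0 far collar top edge crop (np.float64(293.6946189851339), np.float64(137.00216684293946))
0.0015 far collar top edge crop (np.float64(293.6839498945494), np.float64(146.81485805678437))
-0.002 hub ctr (np.float64(293.54860681427465), np.float64(107.23756996652074)) bore far edge (np.float64(293.59345166716383), np.float64(64.05795239405828)) rim far (np.float64(293.6503299098364), np.float64(9.291783958318746))
0 hub ctr (np.float64(293.53820657015973), np.float64(117.25161917405711)) bore far edge (np.float64(293.5828050573532), np.float64(74.30921893741987)) rim far (np.float64(293.6393666891691), np.float64(19.84790456706071))
0.002 hub ctr (np.float64(293.5278630513702), np.float64(127.2110494522882)) bore far edge (np.float64(293.5722171975292), np.float64(84.50391707214425)) rim far (np.float64(293.62846485480196), np.float64(30.344918348667676))
```

View pics/w7d.png

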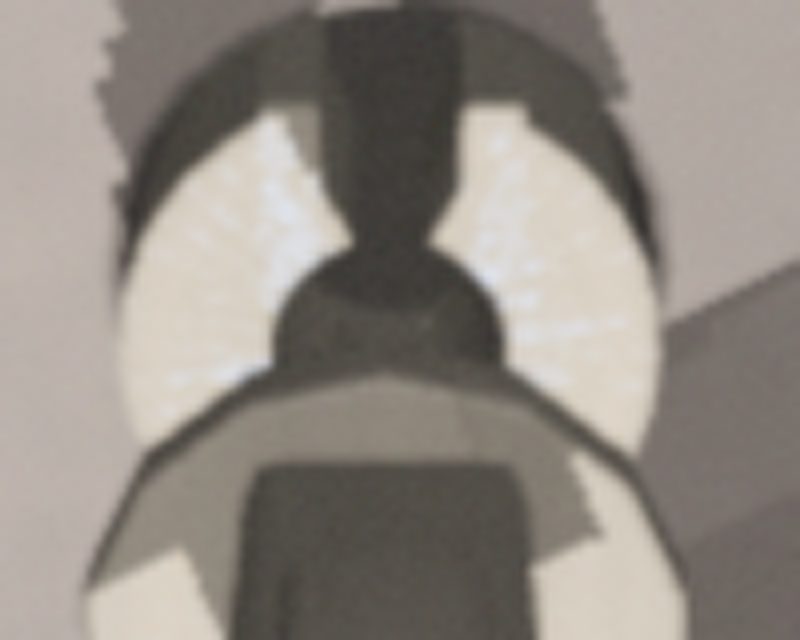

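step_arm --rows '[{"claw":1,"offset":[0.5,0,0.15],"delta_rot":[0,0,0]},{"claw":1,"offset":[0.7,0,0],"delta_rot":[0,0,0]},{"claw":1,"offset":[0.5,0,0],"delta_rot":[0,0,0]},{"claw":1,"offset":[0,0,0],"delta_rot":[0,0,0]}]'

```text
clock: 13.05
eef_pos: [0.495, 0.1519, 0.1322]
eef_rot: [0.607, -0.364, 0.606, 0.364]
wrist_force: [-0.7, -0.2, -2.1]
grip_width: 0.155
```

Run:
```python
from h import *
st()
plan([0.4945,0.1520,0.115],np.radians(152),1)
```

```text
t 13.05 p [0.495  0.1519 0.1322] F [-0.7 -0.2 -2.1] M [-0.    0.    0.02] g 0.155
axes x,y,z [[0.001, 0.001, -1.0], [-0.883, 0.47, -0.001], [0.47, 0.883, 0.002]] j [ 0.61  0.3  -0.39 -0.   -0.87 -1.1 ]
rotvec [-0.001  0.002  0.001]
[1.7, 0.1, -0.0] [-0.001, 0.002, 0.001]
```

step_arm --rows '[{"claw":1,"offset":[0.4,0.03,0],"delta_rot":[0,0,0]},{"claw":1,"offset":[0.4,0,0],"delta_rot":[0,0,0]},{"claw":1,"offset":[0.3,0,0],"delta_rot":[0,0,0]}]'

```text
clock: 13.35
eef_pos: [0.495, 0.1521, 0.1206]
eef_rot: [0.607, -0.364, 0.605, 0.364]
wrist_force: [0.1, -0.6, -1.5]
grip_width: 0.155
```

step_arm --rows '[{"claw":1,"offset":[0.4,0,0],"delta_rot":[0,0,0]},{"claw":1,"offset":[0.4,0,0],"delta_rot":[0,0,0]}]'

```text
clock: 13.55
eef_pos: [0.4951, 0.1522, 0.1121]
eef_rot: [0.607, -0.364, 0.605, 0.364]
wrist_force: [0.6, -0.0, -1.6]
grip_width: 0.153
```

Run:
```python
from h import *
st()
plan([0.4945,0.1520,0.100],np.radians(152),1)
```

```text
t 13.55 p [0.4951 0.1522 0.1121] F [ 0.6 -0.  -1.6] M [ 0.02  0.03 -0.01] g 0.153
axes x,y,z [[0.002, 0.002, -1.0], [-0.883, 0.47, -0.001], [0.47, 0.883, 0.003]] j [ 0.61  0.33 -0.42 -0.   -0.82 -1.1 ]
rotvec [-0.001  0.003  0.001]
[1.2, 0.0, -0.1] [-0.001, 0.003, 0.001]
```

step_arm --rows '[{"claw":1,"offset":[0.4,0,-0.05],"delta_rot":[0,0,0]},{"claw":1,"offset":[0.4,0,0],"delta_rot":[0,0,0]}]'

```text
clock: 13.75
eef_pos: [0.4949, 0.1517, 0.1034]
eef_rot: [0.607, -0.364, 0.605, 0.364]
wrist_force: [-0.7, 0.1, -1.6]
grip_width: 0.158
```

step_arm --rows '[{"claw":1,"offset":[0.4,0,0],"delta_rot":[0,0,0]},{"claw":1,"offset":[0.3,0,0],"delta_rot":[0,0,0]}]'

```text
clock: 13.95
eef_pos: [0.4952, 0.1518, 0.0969]
eef_rot: [0.607, -0.364, 0.605, 0.364]
wrist_force: [-2.9, -0.2, 8.4]
grip_width: 0.158
```

Run:
```python
from h import *
st()
plan([0.4945,0.1520,0.0928],np.radians(152),1)
```

```text
t 13.95 p [0.4952 0.1518 0.0969] F [-2.9 -0.2  8.4] M [0.06 1.03 0.02] g 0.158
axes x,y,z [[0.003, 0.001, -1.0], [-0.883, 0.469, -0.002], [0.469, 0.883, 0.002]] j [ 0.61  0.35 -0.43  0.   -0.79 -1.1 ]
rotvec [0.    0.002 0.002]
[0.4, 0.1, -0.0] [0.0, 0.002, 0.002]
```

step_arm --rows '[{"claw":1,"offset":[0.35,0,0],"delta_rot":[0,0,0]},{"claw":1,"offset":[0.3,0,0],"delta_rot":[0,0,0]}]'

```text
clock: 14.15
eef_pos: [0.4953, 0.1518, 0.0925]
eef_rot: [0.607, -0.365, 0.605, 0.364]
wrist_force: [-4.0, -0.2, 10.5]
grip_width: 0.157
```

step_arm --rows '[{"claw":1,"offset":[0.25,0,0],"delta_rot":[0,0,0]},{"claw":1,"offset":[0.25,0,0],"delta_rot":[0,0,0]}]'

```text
clock: 14.35
eef_pos: [0.4955, 0.1519, 0.0923]
eef_rot: [0.607, -0.366, 0.604, 0.364]
wrist_force: [-9.3, 0.0, 18.2]
grip_width: 0.152
```

step_arm --rows '[{"claw":1,"offset":[0.2,0.1,-0.05],"delta_rot":[0,0,0]},{"claw":1,"offset":[0.2,0.05,0],"delta_rot":[0,0,0]}]'

```text
clock: 14.55
eef_pos: [0.4951, 0.1521, 0.0926]
eef_rot: [0.608, -0.367, 0.603, 0.364]
wrist_force: [-3.5, -2.7, 10.4]
grip_width: 0.155
```

Run:
```python
from h import *
st()
crop(viewer.get_image("wrist"),220,200,420,440,3,"pics/w9.png")
crop(viewer.get_image("scene"),420,130,560,270,5,"pics/s9.png")
cv2.imwrite("pics/t9.png",viewer.get_image("top"))
st()
```

```text
t 14.55 p [0.4951 0.1521 0.0926] F [-3.5 -2.7 10.4] M [-0.67  1.12 -0.1 ] g 0.155
axes x,y,z [[0.008, -0.0, -1.0], [-0.885, 0.465, -0.007], [0.465, 0.885, 0.004]] j [ 0.61  0.35 -0.44  0.01 -0.77 -1.1 ]
t 14.7 p [0.4951 0.1521 0.0925] F [-2.4 -2.4 10.8] M [-0.54  1.06 -0.03] g 0.149
axes x,y,z [[0.008, -0.0, -1.0], [-0.885, 0.465, -0.007], [0.465, 0.885, 0.004]] j [ 0.61  0.35 -0.44  0.01 -0.77 -1.1 ]
```

View pics/w9.png

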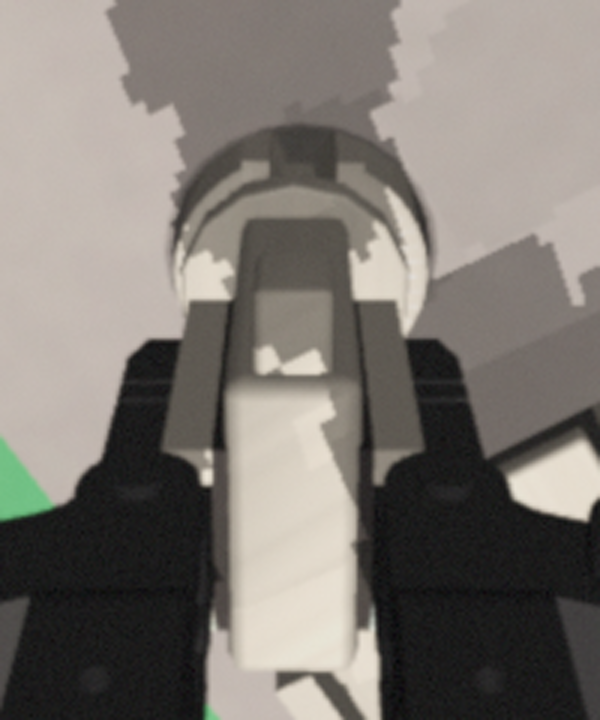

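View pics/s9.png

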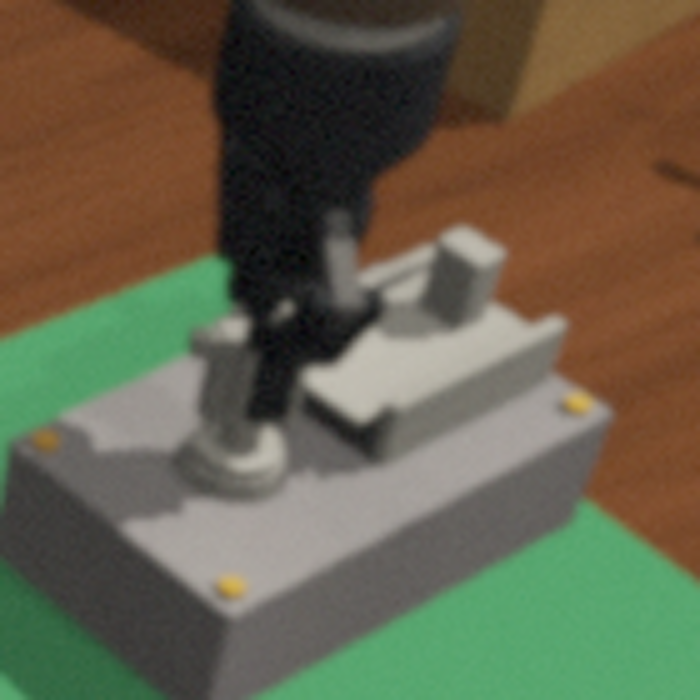

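View pics/t9.png

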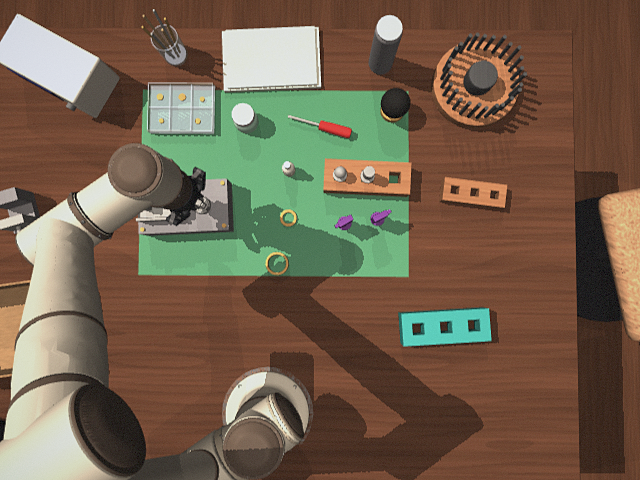

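step_arm --rows '[{"claw":1,"offset":[0.4,0.03,0],"delta_rot":[0,0.004,0]},{"claw":1,"offset":[0.4,0.03,0],"delta_rot":[0,0.004,0]}]' --force 80

```text
clock: 14.9
eef_pos: [0.4958, 0.1522, 0.0922]
eef_rot: [0.605, -0.371, 0.604, 0.362]
wrist_force: [-10.9, -1.3, 29.3]
grip_width: 0.153
```

Run:
```python
from h import *
st(); viewer.get_image("top"); viewer.get_image("top"); st()
```

```text
t 14.9 p [0.4958 0.1522 0.0922] F [-10.9  -1.3  29.3] M [ 0.03  3.73 -0.04] g 0.153
axes x,y,z [[0.008, -0.009, -1.0], [-0.887, 0.463, -0.011], [0.463, 0.887, -0.004]] j [ 0.62  0.35 -0.45  0.02 -0.77 -1.11]
t 15.0 p [0.4957 0.1523 0.0923] F [-8.9 -1.4 25.9] M [-0.21  3.24  0.01] g 0.152
axes x,y,z [[0.008, -0.009, -1.0], [-0.887, 0.462, -0.011], [0.462, 0.887, -0.004]] j [ 0.62  0.35 -0.45  0.02 -0.77 -1.11]
```

Run:
```python
from h import *
print(ticket.job_done()); st()
```

```text
the job is handed in; nothing more can be done
None
the job is handed in; nothing more can be done
```

I pushed the shutter by its tab to the stop and took the steel wing arbor from the large orange rack. I turned it until the key lined up with the notch, lowered it into the hub, pressed the hub down to its stop, and handed the job in at about 15 s. The hand-in gives no verdict.

**Last checks**
- **Shutter:** it stopped firmly at about 18 N, and the images show it open. I judged the end stop by that force and an image shift of about 54–55 mm. The joint value itself was not measured.
- **Key:** it passed the rim with no added force, so it went straight into the notch without any searching turn. In the pictures the collar sits on the hub, and the tool axis is about 0.012 rad from vertical.
- **Hub:** the tool went about 10.5 mm below the estimated height where the collar meets the rim. It did not move further as the push rose to 29 N, then settled at about 26 N. There was also a sideways force of about 9 N.
- **Grip:** 80 N was set, and the opening of about 13 mm agrees with the 14 mm handle.
- **Other arbors:** both still stand in their rack holes.

**One disagreement:** the text says the arbor's +x points to the rack's −y end. In the images it pointed roughly across the rack, at a yaw of about 161°. I went by the images, and the fit confirmed them.

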